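# Heat-seal a plate: drawer home, then the lever through the guard window

## Task

Seal the foil-covered plate in the heat sealer, working with the fingertips and grasping nothing: push the open plate drawer fully home, then reach down through the window in the heat guard and press the lever pad all the way down, holding it down for at least two seconds. Then let the lever come back up and withdraw. Do not touch the guard round the window or the hot platen, keep the lever up until the drawer is home, leave the plate in its nest, and leave everything else on the bench where it stands.

Things in the scene. Friction and masses are not known exactly. Their poses are not given: they have to be found in the camera images.
- sealer: the plate heat sealer, a white bench machine 200 mm wide (y), 280 mm deep (x), fixed to the bench; origin under the middle of its base, at bench height; x points from its front (drawer side) to its back, y to its left as seen by someone in front of it looking at it, z up. A rear tower from x = 36 to 140 mm stands 178 mm high, control panel on it up to 183 mm
- guard: the grey sheet-steel heat guard, a hood over the machine's front part, x = -138 to 36 mm, y = -96 to 96 mm in the sealer's frame, deck top 172 mm above the bench; same origin and axes as the sealer. It counts as touched above 1 N
- window (a point): centre of the rectangular window in the guard's deck, at the height of the deck's top face (172 mm above the bench); axes as the sealer's. The opening is 80 mm along x and 92 mm along y; a folded steel lip round it is 3 mm thick, stands 3 mm above the deck and reaches 12 mm below the deck's top at the sides
- lever_pad (a point): centre of the top face of the black lever pad, 34 mm (x) by 56 mm (y), which lies in the window, centred, 9 mm below the deck's top when up; it turns with the lever, z out of the pad
- lever (a joint): lever angle in rad: 0 = up (rest), 0.172 = fully down at its stop, where the pad has gone down 25 mm. It is hinged 145 mm behind the pad, at the rear of the hood, and carries the platen down with it. A spring pushes it up: about 7 N at the pad to start, 13 N at the bottom; it comes back up by itself when let go. Down means beyond 0.145 rad
- platen: the hot metal platen under the lever pad, inside the hood, top 46 mm below the deck's top when up, going down with the lever; never to be touched by the robot; same origin and axes as the sealer when up
- drawer (a joint): how far the plate drawer is pushed in, in m: 0 = fully out towards the front (as it starts), 0.095 = fully home against its stop; it slides along the sealer's +x with about 2 N of friction and stays where it is left
- drawer_front (a point): point on the outer (-x) face of the drawer's front panel, on its middle line, 140 mm above the bench and 25 mm below the panel's top edge; axes as the sealer's. The white panel is 176 mm wide (y), 8 mm thick, from 48 to 165 mm above the bench. When home its outer face stands 12 mm in front of the guard
- nest (a point): middle of the floor of the shallow nest in the drawer in which the plate lies, 55 mm above the bench, rims 5 mm high; moves with the drawer; axes as the sealer's
- plate: loose 96-well plate with a foil laid over it, 85.5 x 127.8 x 15 mm, lying in the drawer's nest; origin under its middle
- tube_rack: loose green tube rack, 80 x 134 x 24 mm, with a few white tubes up to 34 mm high; origin under its middle
- spare_plate: loose white 96-well plate without foil, 85.5 x 127.8 x 15 mm; origin under its middle
- roller: loose hand roller with a black rubber roll 34 mm in diameter and 85 mm long (y) and a handle to -x, 145 mm long in all; origin under the roll's middle
- marker: loose grey marker pen with a black cap, 134 x 12 x 12 mm, lying along its x; origin under its middle
- timer: loose white bench timer standing upright, 22 x 62 x 58 mm; origin under its middle

How it is judged (in metres and radians):
On the way, in this order (a step that is already met when the one before it is completed fails the run):
1. the drawer is pushed home (value of joint drawer above 0.09 m), for 0.2 s.
2. the lever is pressed down and held for two seconds (value of joint lever above 0.145 rad and value of joint drawer above 0.09 m), for 2 s.
At the end, for the whole second after the job is handed in: the drawer is home (within 5 mm of its stop), the lever is up again (under 0.02 rad), and the plate lies at rest in its nest (within 5 mm sideways, 4 mm in height) (value of joint drawer above 0.09 m and value of joint lever below 0.02 rad and horizontal distance between plate and nest below 0.005 m and z of plate in the frame of nest below 0.004 m and linear speed of plate below 0.02 m/s); the robot touches nothing.
It fails at once if the guard is touched (over 1 N) (contact force between any of the fingers, the arm and guard above 1 N).
It fails at once if the hot platen is touched (over 1 N) (contact force between any of the fingers, the arm and platen above 1 N).
It fails at once if the lever is pressed (over 0.03 rad) while the drawer is not home (under 85 mm) (value of joint lever above 0.03 rad and value of joint drawer below 0.085 m).
It fails at once if the plate is lifted or jolted out of its nest (over 6 mm up or 8 mm sideways) (z of plate in the frame of nest above 0.006 m or horizontal distance between plate and nest above 0.008 m).
It fails at once if something else on the bench is moved by more than 15 mm (distance of any of tube_rack, spare_plate, roller, marker, timer from where it was at the start of the episode above 0.015 m).
It also fails if it takes over 48 s, if anything falls off the work surface, if the arm or the gripper's body presses on something with over 40 N, if the wrist force passes 120 N, or if a joint passes its speed limit or range.

## Robot

A 6-joint arm with a two-finger parallel gripper is mounted at the origin on the work surface. World frame = base frame: x ahead of the robot, y to its left, z up, the work surface at z = 0. Lengths are in m, angles in degrees, forces in N, time in s.
With the tool pointing down it reaches from about 0.35 to 0.925 m from the base axis. Payload 6.4 kg.
Tool frame: the origin (TCP) lies midway between the tips of the shut fingers; the grasp point (between the pads) lies env.grasp_offset behind it (env.grasp_offset is the distance from the TCP to the grasp point, in m); z points along the fingers, y is the line along which they close (so a half turn about z gives the same grasp; the last joint's range is limited). The gripper opens to 94 mm and grips with 3 to 60 N. Pads are 16 mm wide; open, the fingers measure 119 mm over their backs; the gripper's body (75 mm by 177 mm) begins 78 mm behind the grasp point.
Start: joints at [-80.621, 14.043, 89.255, -0, 76.702, -9.975], TCP at [0.215, -0.613, 0.205] pointing down, gripper open.
Joint ranges: [-179.41, 179.41], [-58.25, 129.5], [7.25, 145.43], [-54.29, 234.29], [11.92, 165.04], [-157.13, 157.13]. Speed limits (degrees/s): [147.25, 147.25, 180, 180, 180, 180].

## Interface

Orientations are given as [roll, pitch, yaw] about the fixed x, y, z axes, in that order (R = Rz(yaw) Ry(pitch) Rx(roll)).
In Python, from cell import env gives the robot as it stands.
- The arm moves only by the tool step_arm, never from a script. Its argument "rows" is one flat list of numbers, 4 for each row, row after row: the shift along the tool's x, y, z each as a share of 30 cm, from -1 to 1, then the turn about the tool's z as a share of 30 degrees, from -1 to 1. A call has 1 to 5 rows; each row is the pose to reach, as a shift and turn from the pose commanded when the call began, along the tool's axes at that moment; what a row does not reach only later rows make up. A row lasts 1/12 s, in which the tool goes at most 41.7 mm and 7.16 degrees, less where a joint would pass 70% of its speed; a pose out of reach is approached as far as the arm can. A call with a number of a shift or a turn outside -1 to 1 is refused whole. A call with a gripper value outside its range is refused whole. "claw" is the closure, from -1 (fully open) to 1 (shut), set as the call begins (left out, the last holds). The fingers move at their own pace and stop on an object; "grip_force" is the grip in N (left out, the last holds). Time passes only in rows, so rows that repeat a pose let the fingers close. It gives the time, the measured TCP pose, the force, the opening and the grip force at its end, in the units of the state.
- env.state(): the state, without advancing time (a new reading comes with each control period).
- env.capture(name): name is "scene" or "top" or "wrist"; returns a dict with "pixels" (384x512x3 uint8, blue, green, red), "vfov" (degrees; the focal length in pixels is half the picture's height over the tangent of half this angle, whatever the lens; pixels are square), "cx", "cy" (the principal point, pixels), "dist" ([k1, k2, p1, p2, k3] as OpenCV has them; the pictures are not rectified), "world_from_camera" (4x4, takes a point from camera to world coordinates); the wrist camera has in their place "hand_eye" (4x4, takes a point from camera to tool coordinates, whose origin is the TCP and whose axes are the flange's). Camera axes: x right, y down, z forward; pixel columns grow to the right and rows downward; lengths in m; the calibration is good to about 2 mm. A picture is of the moment at which its call begins: read the wrist's pose just before it. There is no depth.
- env.sign_off(): hands the job in; it is judged then, once.
The state is a dict: "time": time; "qpos": joint angles; "qvel": joint speeds; "tau": joint torques, N m; "eef_pos": TCP position; "tool_rot": TCP orientation; "force": force on the tool from outside, world axes, zero at the start; "moment": the same for the moment, N m; "width": finger opening in m; "finger_force": force on a finger pad.
Only numpy, scipy, OpenCV 4.12 (cv2) and the standard library are available. Lean on these libraries where they do the work, as an engineer would, in place of code of your own. Each camera call takes 0.05 s, during which the arm holds its last target. There are 200 camera calls.

## Working session

There is one attempt and no reset: what is moved stays moved. The work goes in short steps, Python scripts to look and compute and a tool call to move; the robot and the scene stay as the last step left them, time stands still between calls to the robot, and variables do not carry over. Pictures are saved under pics/ and viewed, at most 10 in all, crops included, and the job is handed in when it is done.

Besides the shell and the picture viewer there is one more tool, called after "Emit:" as name(argument=value, ...) on one line, values as JSON. step_arm: Moves the arm, as the interface text tells. Shift numbers are shares of 30 cm and turn numbers shares of 30 degrees, none past 1 either way. Its arguments: {"type":"object","properties":{"rows":{"type":"array","items":{"type":"number","minimum":-1,"maximum":1}},"claw":{"type":"number"},"grip_force":{"type":"number"}},"required":["rows"]}

```bash
mkdir -p pics; python3 - <<'E'
from cell import env
import cv2,numpy as np
s=env.state();print(s['time'],s['eef_pos'],s['tool_rot'],s['width'],s['force'],env.grasp_offset)
for n in("scene","top"):
    c=env.capture(n);cv2.imwrite(f"pics/{n}0.png",c["pixels"])
    print(n,c["vfov"],c["cx"],c["cy"],c["dist"],np.round(c["world_from_camera"],4).tolist())
E
```

```text
0.0 [ 0.21532886 -0.61267244  0.20437398] [-1.79894347e+02 -1.87225944e-02  1.93564805e+01] 0.09382018248123654 [0.02981709 0.03529435 0.15449967] 0.0188
scene 43.918413590883446 265.72664201720494 191.56467300447392 [-0.06943344  0.          0.          0.          0.        ] [[-0.7959, 0.488, -0.3584, 1.0599], [0.6055, 0.6418, -0.4707, 0.5018], [0.0003, -0.5916, -0.8062, 1.1236], [0.0, 0.0, 0.0, 1.0]]
top 53.04553620666569 259.0139735517931 193.15180868323742 [0.01295274 0.         0.         0.         0.        ] [[-0.0054, -0.9912, 0.1326, 0.4506], [-1.0, 0.0055, 0.0004, -0.0858], [-0.0011, -0.1326, -0.9912, 1.1807], [0.0, 0.0, 0.0, 1.0]]
```

View pics/scene0.png

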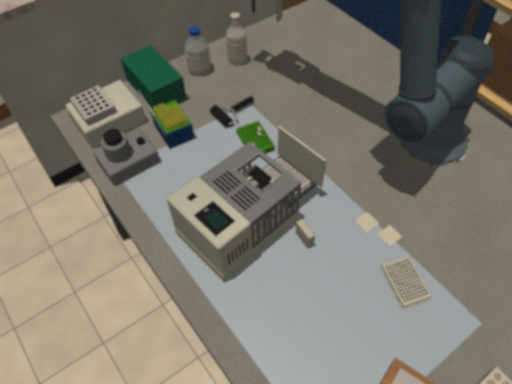

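View pics/top0.png

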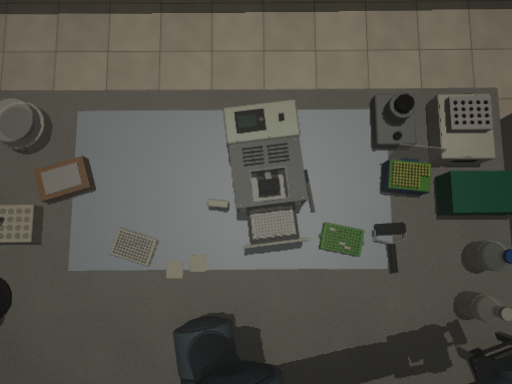

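The scene picture shows the sealer near (250,200) with its drawer open towards the robot. In the top picture the deck window is near (269,185) and the drawer panel near (277,243). I'll enlarge the top view.

```bash
cat > h.py <<'E'
import numpy as np,cv2
def ray(c,uv,T=None):
    f=c["pixels"].shape[0]/2/np.tan(np.radians(c["vfov"]/2))
    K=np.array([[f,0,c["cx"]],[0,f,c["cy"]],[0,0,1]])
    p=cv2.undistortPoints(np.array(uv,float).reshape(-1,1,2),K,np.array(c["dist"],float)).reshape(-1,2)
    T=np.array(c["world_from_camera"]) if T is None else T
    return T[:3,3],np.c_[p,np.ones(len(p))]@T[:3,:3].T
def atz(c,uv,z,T=None):
    o,d=ray(c,uv,T);return o+d*((z-o[2])/d[:,2])[:,None]
E
python3 - <<'E'
import cv2
a=cv2.imread("pics/top0.png")[95:270,200:345]
b=cv2.imread("pics/scene0.png")[120:290,160:340]
import numpy as np
cv2.imwrite("pics/topc.png",cv2.resize(a[:125+50],None,fx=4.1,fy=3.4*4.1/3.4 if 0 else 3.4,interpolation=2)) if 0 else cv2.imwrite("pics/topc.png",cv2.resize(a[:150],None,fx=4,fy=4,interpolation=2))
E
```

```text
(no output)
```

View pics/topc.png

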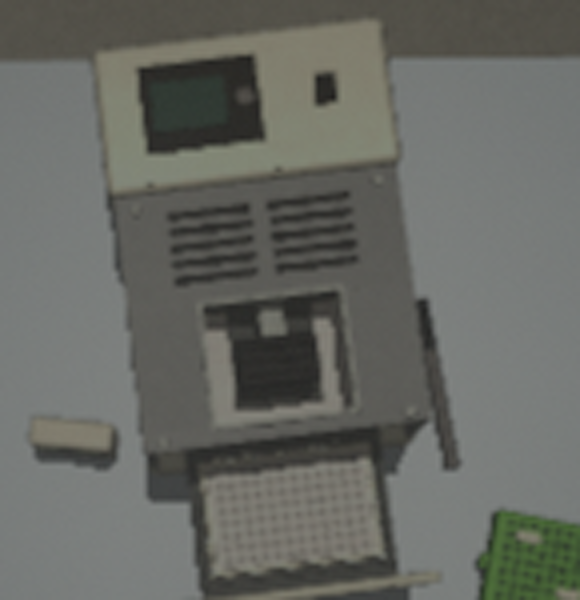

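The crop shows the guard deck corners near (145,452), (427,418), (112,193) and (398,162). The window's lip corners are near (197,303), (340,290), (357,412) and (214,428), and the drawer panel's top edge is near y 575-600.

```bash
python3 - <<'E'
from cell import env
from h import *
from scipy.optimize import least_squares
c=env.capture("top")
P=lambda L:[(200+(x+.5)/4-.5,95+(y+.5)/4-.5) for x,y in L]
w=atz(c,P([(145,452),(427,418),(112,193),(398,162),(197,303),(340,290),(357,412),(214,428)]),.172)
print(w.round(4))
l=np.array([[-.138,.096],[-.138,-.096],[.036,.096],[.036,-.096]])
def tr(p,q):
    a=p[2];R=np.array([[np.cos(a),-np.sin(a)],[np.sin(a),np.cos(a)]]);return q@R.T+p[:2]
r=least_squares(lambda p:(tr(p,l)-w[:4,:2]).ravel(),[.6,0,0]);print(r.x,np.degrees(r.x[2]),np.abs(r.fun).max())
wc=w[4:,:2].mean(0);p=r.x;a=p[2]
R=np.array([[np.cos(a),-np.sin(a)],[np.sin(a),np.cos(a)]])
print("window world",wc,"local",R.T@(wc-p[:2]))
print("panel top pts",atz(c,P([(215,597),(438,575)]),.165))
print("timer, pen, rack",atz(c,P([(30,420),(117,430),(115,455),(420,300),(455,468)]),.0).round(3))
print(R)
E
```

```text
[[ 0.5474 -0.0243  0.172 ]
 [ 0.5689 -0.2103  0.172 ]
 [ 0.7225 -0.0017  0.172 ]
 [ 0.7429 -0.1945  0.172 ]
 [ 0.647  -0.0587  0.172 ]
 [ 0.6552 -0.1542  0.172 ]
 [ 0.5732 -0.1642  0.172 ]
 [ 0.5631 -0.0698  0.172 ]]
[ 0.69614295 -0.10212288  0.10994404] 6.29932929117327 0.0024908875344088824
window world [ 0.60960907 -0.11173331] local [-8.70658949e-02 -5.76672502e-05]
panel top pts [[ 0.45262857 -0.06996644  0.165     ]
 [ 0.46615999 -0.21614043  0.165     ]]
timer, pen, rack [[ 0.589  0.075  0.   ]
 [ 0.581  0.008  0.   ]
 [ 0.562  0.009  0.   ]
 [ 0.682 -0.228  0.   ]
 [ 0.55  -0.252  0.   ]]
[[ 0.99396224 -0.10972268]
 [ 0.10972268  0.99396224]]
```

Emit:
step_arm(rows=[0.467,-0.5,0,0.435,0.467,-0.5,0,0.435,0.467,-0.5,0,0.435,0.467,-0.5,0,0.435,0.467,-0.5,0,0.435], claw=1)

```text
time: 0.57
eef_pos: [0.2983, -0.423, 0.205]
tool_rot: [-180.0, 0.0, 6.3]
force: [1.0, 0.3, 0.8]
width: 0.0641
finger_force: 0.0
```

Emit:
step_arm(rows=[0.25,-0.46,0,0,0.25,-0.46,0,0,0.25,-0.46,0,0,0.25,-0.46,0,0,0.25,-0.46,0,0])

```text
time: 0.98
eef_pos: [0.3585, -0.2754, 0.205]
tool_rot: [-179.9, -0.0, 6.6]
force: [0.5, 0.1, 0.5]
width: 0.0305
finger_force: 0.0
```

Emit:
step_arm(rows=[0.25,-0.46,0,0,0.25,-0.46,0,0,0.25,-0.46,0,0,0.25,-0.46,0,0,0.25,-0.46,0,0])

```text
time: 1.4
eef_pos: [0.4177, -0.1307, 0.2053]
tool_rot: [-179.9, -0.0, 6.6]
force: [-0.0, -0.0, 0.4]
width: 0.0005
finger_force: 0.0
```

```bash
python3 - <<'E'
from cell import env
from h import *
s=env.state();c=env.capture("wrist");print(s['eef_pos'],s['tool_rot'],s['width'],s['time'],c['vfov'],c['cx'],c['cy'],np.round(c['hand_eye'],4).tolist())
a=c["pixels"];t=env.capture("top")["pixels"][150:270,200:345]
cv2.imwrite("pics/w1.png",a)
E
```

```text
[ 0.41766926 -0.13072848  0.20530723] [-1.79932595e+02 -2.92179146e-02  6.64092502e+00] 0.00048015182503527713 1.4 62.52223486731562 251.8371115089595 186.55874291632685 [[-0.0002, -0.966, -0.2584, 0.0762], [1.0, -0.0003, 0.0004, 0.0009], [-0.0005, -0.2584, 0.966, -0.1799], [0.0, 0.0, 0.0, 1.0]]
```

View pics/w1.png

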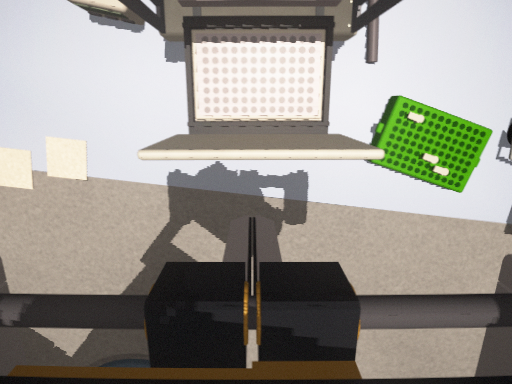

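The wrist picture shows the panel's outer top edge at about row 159, columns 140-384 (middle 262), level in the picture, and the tips at (252,220) just in front of it.

```bash
python3 - <<'E'
from cell import env
from h import *
from scipy.spatial.transform import Rotation as Ro
s=env.state();c=env.capture("wrist")
T=np.eye(4);T[:3,:3]=Ro.from_euler('xyz',s['tool_rot'],degrees=True).as_matrix();T[:3,3]=s['eef_pos'];T=T@np.array(c['hand_eye'])
p=atz(c,[(141,160),(383,159),(262,159.5)],.165,T);print(p, np.linalg.norm(p[0]-p[1]), (p[2]-s['eef_pos'])[:2])
E
```

```text
[[ 0.44467592 -0.05311968  0.165     ]
 [ 0.46455235 -0.22325668  0.165     ]
 [ 0.4545217  -0.13811366  0.165     ]] 0.17129411306562153 [ 0.0377206  -0.00398477]
```

Emit:
step_arm(rows=[0,0.027,0.217,0.01,0,0.027,0.217,0.01,0,0.027,0.217,0.01])

```text
time: 1.8
eef_pos: [0.4139, -0.1424, 0.1354]
tool_rot: [-179.7, 0.5, 5.8]
force: [0.2, 0.3, 0.1]
width: 0.0006
finger_force: 0.0
```

Emit:
step_arm(rows=[0.04,0,0,0,0.08,0,0,0,0.11,0,0,0,0.14,0,0,0,0.16,0,0,0])

```text
time: 2.22
eef_pos: [0.4662, -0.1386, 0.1413]
tool_rot: [179.9, -0.0, 6.0]
force: [-2.5, -1.3, 1.4]
width: 0.0003
finger_force: 1.3
```

Emit:
step_arm(rows=[0.016,0,0,0,0.034,0,0,0,0.052,0,0,0,0.07,0,0,0,0.088,0,0,0])

```text
time: 2.63
eef_pos: [0.492, -0.1346, 0.1404]
tool_rot: [-180.0, 0.0, 6.0]
force: [-1.5, -0.6, 1.7]
width: 0.0005
finger_force: 1.3
```

Emit:
step_arm(rows=[0.018,0,0,0,0.036,0,0,0,0.054,0,0,0,0.07,0,0,0,0.085,0,0,0])

```text
time: 3.05
eef_pos: [0.5173, -0.1317, 0.1402]
tool_rot: [-180.0, 0.0, 6.0]
force: [-3.4, 0.3, 2.3]
width: 0.0003
finger_force: 1.2
```

Emit:
step_arm(rows=[0.012,0,0,0,0.022,0,0,0,0.032,0,0,0,0.04,0,0,0,0.046,0,0,0])

```text
time: 3.47
eef_pos: [0.5307, -0.1304, 0.1401]
tool_rot: [-180.0, 0.0, 6.0]
force: [-2.3, 1.4, 0.1]
width: 0.0002
finger_force: 1.1
```

Emit:
step_arm(rows=[0.007,0,0,0,0.014,0,0,0,0.02,0,0,0,0.025,0,0,0,0.03,0,0,0])

```text
time: 3.88
eef_pos: [0.5395, -0.1297, 0.1401]
tool_rot: [-180.0, 0.0, 6.0]
force: [-6.3, 1.5, 0.6]
width: 0.0004
finger_force: 3.2
```

Emit:
step_arm(rows=[0.005,0,0,0,0.008,0,0,0,0.01,0,0,0,0.01,0,0,0])

```text
time: 4.22
eef_pos: [0.5395, -0.1296, 0.1401]
tool_rot: [-179.9, 0.5, 6.1]
force: [-15.1, -0.1, 6.7]
width: 0.0005
finger_force: 7.6
```

The force has risen and the TCP has stopped at the expected x = 0.54, so the drawer is home. Backing off, rising and looking next.

Emit:
step_arm(rows=[-0.05,0,0,0,-0.1,0,0,0,-0.1,0,0,0])

```text
time: 4.47
eef_pos: [0.5121, -0.1331, 0.1406]
tool_rot: [179.9, -0.1, 5.9]
force: [-0.0, -0.2, 0.1]
width: 0.0008
finger_force: 0.0
```

Emit:
step_arm(rows=[0,0,-0.13,0,0,0,-0.23,0,0,0,-0.23,0,0,0,-0.23,0])

```text
time: 4.8
eef_pos: [0.5151, -0.1336, 0.2123]
tool_rot: [179.8, -0.3, 6.0]
force: [-0.2, 0.2, -1.0]
width: 0.0003
finger_force: 0.0
```

Emit:
step_arm(rows=[0.1,-0.02,0,0,0.1,-0.02,0,0,0.1,-0.02,0,0,0.1,-0.02,0,0])

```text
time: 5.13
eef_pos: [0.5415, -0.1233, 0.2081]
tool_rot: [-180.0, 0.1, 6.0]
force: [-1.0, -1.1, 0.4]
width: 0.0005
finger_force: 0.0
```

```bash
python3 - <<'E'
from cell import env
from h import *
s=env.state();c=env.capture("wrist");print(s['eef_pos'].tolist(),s['tool_rot'].tolist(),s['qvel'].round(2),s['time'])
cv2.imwrite("pics/w2.png",c["pixels"])
E
```

```text
[0.5414591843612149, -0.12331098867433465, 0.20813482654459275] [-179.95728298138408, 0.09788499545230525, 6.019913862206868] [-0.4  -1.    0.42  0.01  0.13  0.13] 5.1333
```

View pics/w2.png

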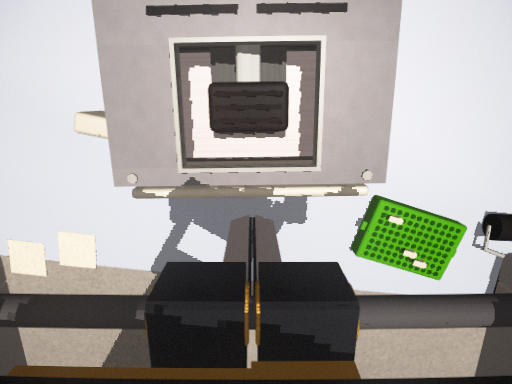

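The wrist picture shows the drawer home. The lip's outer corners are near (170,38), (326,37), (323,171) and (178,173), and the black pad is centred near (249,107).

```bash
python3 - <<'E'
from cell import env
from h import *
from scipy.spatial.transform import Rotation as Ro
s=env.state();c=env.capture("wrist")
R=Ro.from_euler('xyz',s['tool_rot'],degrees=True).as_matrix()
T=np.eye(4);T[:3,:3]=R;T[:3,3]=s['eef_pos'];T=T@np.array(c['hand_eye'])
p=atz(c,[(170,38),(326,37),(323,171),(178,173)],.175,T);q=atz(c,[(249,82),(249,131),(209,107),(289,107)],.163,T)
for m in (p,q):print((m.mean(0)-s['eef_pos'])@R,m.mean(0),np.linalg.norm(m[0]-m[1]))
E
```

```text
[ 0.0725516  -0.00069119  0.03335589] [ 0.61339448 -0.11510867  0.175     ] 0.09739425117338896
[ 0.07299278 -0.00095471  0.04535549] [ 0.61378939 -0.11479494  0.163     ] 0.03299656476983948
```

Emit:
step_arm(rows=[0.1,0,0,0,0.18,0,0,0,0.237,0,0,0,0.237,0,0,0,0.237,0,0,0])

```text
time: 5.65
eef_pos: [0.6123, -0.1161, 0.209]
tool_rot: [-180.0, 0.1, 6.0]
force: [-0.8, -0.1, 0.4]
width: 0.0006
finger_force: 0.0
```

```bash
python3 - <<'E'
from cell import env
from h import *
s=env.state();c=env.capture("wrist");print(s['eef_pos'].tolist(),s['tool_rot'].tolist(),s['qvel'].round(2),s['time'])
cv2.imwrite("pics/w3.png",c["pixels"])
E
```

```text
[0.6122833557076484, -0.11612207297389114, 0.20900281379427288] [-179.98890569668112, 0.05024417975589988, 6.013694240280101] [-0.43 -1.49  1.65  0.05  0.24  0.09] 5.65
```

View pics/w3.png

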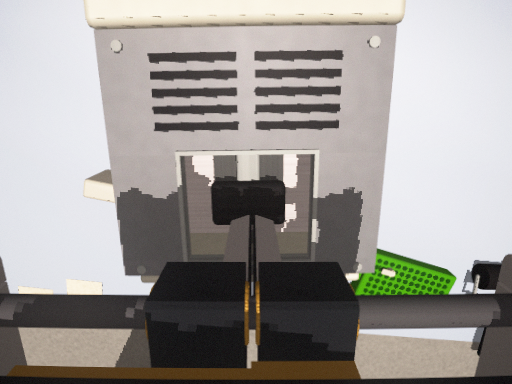

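The picture shows the tips at (252,215), over the pad between columns 212 and 284 and clear of the lip. Going down.

Emit:
step_arm(rows=[0,0,0.04,0,0,0,0.09,0,0,0,0.12,0,0,0,0.14,0,0,0,0.14,0])

```text
time: 6.12
eef_pos: [0.6111, -0.1157, 0.1652]
tool_rot: [-179.9, 0.2, 6.0]
force: [-0.1, -0.1, -0.2]
width: 0.0004
finger_force: 0.0
```

Emit:
step_arm(rows=[0,0,0.02,0,0,0,0.035,0,0,0,0.05,0,0,0,0.065,0,0,0,0.07,0])

```text
time: 6.53
eef_pos: [0.6127, -0.1164, 0.1484]
tool_rot: [180.0, 0.0, 6.0]
force: [-6.1, 1.2, 10.6]
width: 0.0005
finger_force: 5.8
```

Emit:
step_arm(rows=[0,0,0.01,0,0,0,0.02,0,0,0,0.025,0,0,0,0.03,0,0,0,0.03,0])

```text
time: 6.95
eef_pos: [0.6131, -0.1164, 0.1403]
tool_rot: [179.9, -0.0, 6.0]
force: [-8.0, 0.9, 13.0]
width: 0.0004
finger_force: 6.8
```

Emit:
step_arm(rows=[0,0,0.005,0,0,0,0.01,0,0,0,0.01,0,0,0,0.01,0,0,0,0.01,0])

```text
time: 7.37
eef_pos: [0.6133, -0.1164, 0.1388]
tool_rot: [179.9, -0.0, 6.0]
force: [-9.8, 2.5, 16.9]
width: 0.0003
finger_force: 9.5
```

Emit:
step_arm(rows=[0,0,0.008,0,0,0,0.008,0,0,0,0.008,0,0,0,0.008,0,0,0,0.008,0])

```text
time: 7.78
eef_pos: [0.6134, -0.1164, 0.1385]
tool_rot: [179.9, -0.0, 6.0]
force: [-14.4, 3.4, 26.5]
width: 0.0004
finger_force: 14.4
```

```bash
python3 - <<'E'
from cell import env
from h import *
s=env.state();print(s['eef_pos'].round(4),s['force'].round(1))
c=env.capture("wrist")["pixels"]
cv2.imwrite("pics/w4.png",c)
E
```

```text
[ 0.6134 -0.1164  0.1385] [-14.4   3.4  26.5]
```

View pics/w4.png

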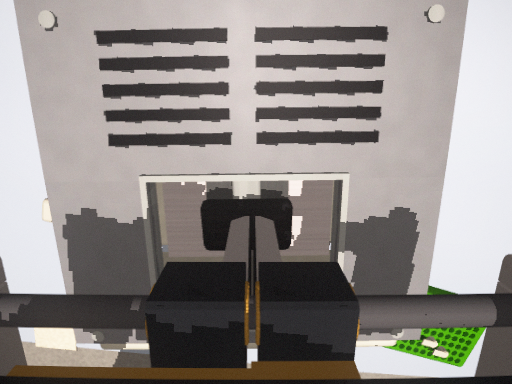

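The picture shows the pad pressed down with the fingers clear of the lip. Height holds at 0.1385 while the force rises, so the lever is on its stop. Holding.

Emit:
step_arm(rows=[0,0,0,0,0,0,0,0,0,0,0,0,0,0,0,0,0,0,0,0])

```text
time: 8.25
eef_pos: [0.6134, -0.1164, 0.1385]
tool_rot: [179.9, -0.0, 6.0]
force: [-14.2, 3.7, 27.4]
width: 0.0009
finger_force: 14.4
```

Emit:
step_arm(rows=[0,0,0,0,0,0,0,0,0,0,0,0,0,0,0,0,0,0,0,0])

```text
time: 8.67
eef_pos: [0.6134, -0.1164, 0.1385]
tool_rot: [179.9, -0.0, 6.0]
force: [-14.8, 3.8, 26.4]
width: 0.0003
finger_force: 14.4
```

Emit:
step_arm(rows=[0,0,0,0,0,0,0,0,0,0,0,0,0,0,0,0,0,0,0,0])

```text
time: 9.08
eef_pos: [0.6134, -0.1164, 0.1385]
tool_rot: [179.9, -0.0, 6.0]
force: [-14.8, 3.8, 26.7]
width: 0.0004
finger_force: 14.4
```

Emit:
step_arm(rows=[0,0,0,0,0,0,0,0,0,0,0,0,0,0,0,0,0,0,0,0])

```text
time: 9.5
eef_pos: [0.6134, -0.1164, 0.1385]
tool_rot: [179.9, -0.0, 6.0]
force: [-14.9, 3.5, 26.9]
width: 0.0003
finger_force: 14.4
```

Emit:
step_arm(rows=[0,0,0,0,0,0,0,0,0,0,0,0,0,0,0,0,0,0,0,0])

```text
time: 9.92
eef_pos: [0.6134, -0.1164, 0.1385]
tool_rot: [179.9, -0.0, 6.0]
force: [-13.9, 4.0, 27.0]
width: 0.0006
finger_force: 14.4
```

Emit:
step_arm(rows=[0,0,0,0,0,0,0,0,0,0,0,0,0,0,0,0,0,0,0,0])

```text
time: 10.33
eef_pos: [0.6134, -0.1164, 0.1385]
tool_rot: [179.9, -0.0, 6.0]
force: [-14.9, 4.5, 26.9]
width: 0.0006
finger_force: 14.4
```

Emit:
step_arm(rows=[0,0,-0.02,0,0,0,-0.04,0,0,0,-0.06,0,0,0,-0.08,0,0,0,-0.1,0])

```text
time: 10.75
eef_pos: [0.6132, -0.1163, 0.1645]
tool_rot: [179.9, -0.1, 6.0]
force: [0.8, -0.1, -0.0]
width: 0.0007
finger_force: 0.0
```

Emit:
step_arm(rows=[0,0,-0.03,0,0,0,-0.08,0,0,0,-0.14,0,0,0,-0.2,0,0,0,-0.25,0])

```text
time: 11.17
eef_pos: [0.6131, -0.1162, 0.2387]
tool_rot: [180.0, -0.1, 6.0]
force: [0.4, -0.2, -0.7]
width: 0.0005
finger_force: 0.0
```

Emit:
step_arm(rows=[0,0,0,0,0,0,0,0,0,0,0,0,0,0,0,0,0,0,0,0])

```text
time: 11.58
eef_pos: [0.612, -0.1158, 0.2354]
tool_rot: [-179.9, 0.1, 6.0]
force: [-0.1, -0.2, -0.0]
width: 0.0003
finger_force: 0.0
```

Emit:
step_arm(rows=[-0.1,0,-0.05,0,-0.2,0,-0.1,0,-0.3,0,-0.1,0,-0.3,0,-0.1,0,-0.3,0,-0.1,0])

```text
time: 12.0
eef_pos: [0.5224, -0.1254, 0.2666]
tool_rot: [-180.0, -0.0, 5.9]
force: [-0.3, -0.6, -0.9]
width: 0.0005
finger_force: 0.0
```

```bash
python3 - <<'E'
from cell import env
from h import *
cv2.imwrite("pics/w5.png",env.capture("wrist")["pixels"])
E
```

```text
(no output)
```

View pics/w5.png

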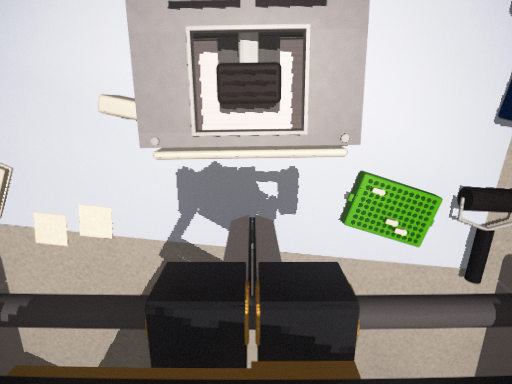

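The picture shows the drawer panel still home just in front of the guard (row 153), the pad back up at (249,83), and the bench things undisturbed.

```bash
python3 -c "
from cell import env
print(env.sign_off())"
```

```text
the job is handed in; nothing more can be done
None
```

I pushed the drawer home, held the lever on its stop for over 2.5 s, let it come back up, withdrew the arm and handed the job in at about 12 s; no verdict came back, and the plate inside the sealer could not be seen at the end.

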